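Lock the tube shaker's platform to its drive pin with the retaining clip

ROBOT

A 6-joint arm with a two-finger parallel gripper is mounted at the origin on the work surface. World frame = base frame: x ahead of the robot, y to its left, z up, the work surface at z = 0. Lengths are in mm, angles in rad, forces in N, time in s.
With the tool pointing down it reaches from about 250 to 775 mm from the base axis. Payload 8.9 kg.
Tool frame: the origin (TCP) lies at the very end of the fingers, on their centre line; the grasp point (between the pads) lies grip_depth behind it (grip_depth is the distance from the TCP to the grasp point, in mm); y points along the fingers, x is the direction in which the jaws open and shut, and the axes are right-handed (so a half turn about y gives the same grasp; the last joint's range is limited). The gripper opens to 85 mm and grips with 20 to 120 N. Pads are 22 mm wide; open, the fingers measure 114 mm over their backs; the gripper's body (76 mm by 85 mm) begins 54 mm behind the grasp point. The pads swing forward as they close: fully open they stand 13 mm farther back than shut.
Start: joints at [1.009, 0.291, -0.153, 1.127, 0, 1.431], TCP at [215.41, 478.772, 231.305] pointing down, gripper open.
Joint ranges: [-2.52, 2.52], [-0.91, 1.74], [-1.3, 1.37], [-1.96, 2.02], [-1.52, 1.47], [-3.14, 3.14]. Speed limits (rad/s): [2.22, 2.22, 2.79, 3.14, 3.14, 3.14].

INTERFACE

Orientations are given as a rotation vector (axis times angle).
In Python, from rig import * gives the robot as it stands. The module is installed in compiled form; this text tells all that it offers.
- The arm moves only by the tool carry_out, never from a script. Its argument "moves" is a list of rows, each a list of 6 numbers: the shift along the tool's x, y, z in mm, then the turn, a rotation vector about the tool's x, y, z in rad. In form: [[dx, dy, dz, rx, ry, rz], ...]. A call has 1 to 10 rows; each row is the pose to reach, as a shift and turn from the pose measured when the call began, along the tool's axes at that moment; what a row does not reach only later rows make up. A row lasts 1/12 s, in which the tool goes at most 41.7 mm and 7.16 degrees, less where a joint would pass 70% of its speed; a pose out of reach is approached as far as the arm can. A call with a gripper value outside its range is refused whole. "jaw" is the closure, from -1 (fully open) to 1 (shut), set as the call begins (left out, the last holds). The fingers move at their own pace and stop on an object; the grip force is fixed at half the most. Time passes only in rows, so rows that repeat a pose let the fingers close. It gives the time, the measured TCP pose, the force and the opening at its end, in the units of the state.
- get_state(): the state, without advancing time (a new reading comes with each control period).
- snapshot(name): name is "scene" or "top"; returns a dict with "color" (400x640x3 uint8, blue, green, red), "mtx" (3x3 intrinsics, pixels), "camera_from_world" (4x4, takes a point from world to camera coordinates). Camera axes: x right, y up, looking along -z (the intrinsics and any distortion apply to the point x, -y, -z); pixel columns grow to the right and rows downward; lengths in mm; the calibration is good to about 2 mm. A picture is of the moment at which its call begins. There is no depth.
- hand_in(): hands the job in, once; it reports no verdict.
Trained networks look in a picture, given as the dict that the camera call returned (one of the last four; its "shot" number tells which), for a name from the list of things; names that differ only in an ending like _2 or _b are one class to them, and where a whole thing is asked for, a point or a joint stands for the part that bears it (a point fixed in the world has none). Each returns a list of dicts, best first, with "confidence" (0 to 1); they miss things now and then, are a little off and sometimes report something else, mostly with a low value. They report only what shows in the picture. A call takes as long as a camera call. They do not tell look-alikes from the thing itself.
- look_for(picture, query): "at" ([x, y, z] in mm, in world coordinates, good to about 4 mm: the middle of the surface that is visible of it).
- cut_out(picture, query): "mask" (400x640 bool, what is visible of it).
The state is a dict: "t": time; "qpos": joint angles; "joint_velocities": joint speeds; "effort": joint torques, N m; "tool_pos": TCP position; "orientation": TCP orientation; "contact_force": force on the tool from outside, world axes, zero at the start; "ft_torque": the same for the moment, N m; "width": finger opening in mm.
Only numpy, scipy, OpenCV 4.12 (cv2) and the standard library are available. Lean on these libraries where they do the work, as an engineer would, in place of code of your own. Each camera call takes 0.05 s, during which the arm holds its last target.

TASK

The tube shaker's sprung plate sits over its steel drive pin but is not locked yet. Pick up the open retaining clip by its orange grip, press it down flat on the plate beside the pin so that it fits under the pin's head, and push it sideways into the groove until it snaps fully home around the pin; then let go. Feel your way and do not force it (never load the shaker with more than about 30 N), and leave the other things on the bench where they are.

Things in the scene. Friction and masses are not known exactly. Their poses are not given: they have to be found in the camera images.
- unit: Tube shaker, fixed: white base 190 x 190 mm, 62 mm tall; on it a red disc 172 mm across with tubes in a ring 74 mm from the axis, tops at 86 mm; above it a square aluminium sprung plate with a dark round hole, through which the steel drive pin stands. Origin: middle of the base at bench height, z up, base and plate edges along x and y, yaw within 0.6 rad. The clip may enter from any side.
- groove (a point): Point over the middle of the shaker and its plate, 100.5 mm above the bench. The drive pin is an eccentric: its axis is upright, 7 mm from this point, in whatever direction it last stopped (not given: see or feel it). It does not turn by hand. Groove core 18 mm across; above it a head 26 mm across, 103.5 to 113.5 mm above the bench. A seated clip's eye lies on the pin's axis at this height.
- plate (a joint): How far the sprung plate (100 x 100 mm) is pressed down, m: 0 at rest (top 100 mm above the bench), at most 0.007 (hard stop). It does not tilt. It takes 1.3 N to start and 3.5 N to be 2.5 mm down, 7.5 N to reach the stop. The 6 mm thick clip passes under the head only with the plate 2.5 mm or more down; a seated clip keeps it about 2.5 mm down.
- clip_grip (a point): Middle of the clip's upright orange grip, where to take it: a block 22 mm long (clip's x), 14 mm wide (clip's y, the faces to pinch), from 6 to 46 mm above the clip's underside; this point is 30 mm above the underside. Axes are the clip's: x from the grip to the open mouth, z up. 65 g or so; starts flat on the mat, grip up, x within 0.8 rad of world +x.
- clip_eye (a point): Middle of the clip's eye, 38 mm ahead of clip_grip along the clip's x, 3 mm above its underside. The clip is a flat dark steel horseshoe 6 mm thick. Its bridge is 9 mm behind this point; two sprung jaws run forward, with rounded noses (gap 14 mm at rest) 6 mm ahead. Once over the pin's core the jaws close behind it and the bridge rests against it.
- clip_mouth (a point): Middle of the clip's open mouth, 20 mm ahead of clip_eye at the flared jaw tips (39 mm wide overall). It catches the pin's core if within about 7 mm sideways; side force shows which way to shift. Pushing on with the plate down takes about 3 to 8 N; the jaws' pinch puts up to 10 N more on the pin, unfelt; it drops as the jaws snap shut, then rises steeply when the bridge meets the core.
- jaw_left (a joint): Opening of the clip's left (+y) jaw, rad: 0 closed, about 0.1 as it passes the core.
- jaw_right (a joint): Opening of the clip's right (-y) jaw, rad: 0 closed, about 0.1 as it passes the core.
- mat: Blue rubber mat the clip lies on, fixed, 150 x 120 x 5 mm; origin at the centre of its underside.
- tip_box: Bystander: blue box of pipette tips with a clear lid, 85 x 125 x 75 mm; origin at the centre of its underside.
- tube_rack: Bystander: red tube rack 60 x 140 x 36 mm; origin at the centre of its underside.
- wash_bottle: Bystander: white bottle with red cap, 60 mm across, 150 mm tall; origin at the centre of its underside.
- jar: Bystander: small amber jar with white cap, 40 mm across, 50 mm tall; origin at the centre of its underside.
- tongue (a joint): Small yellow sprung tongue in the middle of the clip's bridge, standing 2.5 mm into the eye: m pushed back, 0 free, about 0.0025 when the core rests against the bridge, that is when the clip is fully home. Pushing it back takes 0.5 N.
Mind the look-alikes: they are no part of the job. Leave any red or turquoise look-alike of the part that bears clip_grip alone.

How it is judged (in metres and radians):
On the way:
1. the clip is lifted clear of its mat (height (world z) of clip_eye above 0.05 m), for 0.1 s.
At the end, for the whole second after the job is handed in: The clip sits in the pin's groove: eye within 9.5 mm of the shaker's middle (the pin is 7 mm off it) and 2.5 mm of its seated height, flat (0.09 rad), jaws closed behind the core (under 0.07 rad), tongue pushed back over 1.3 mm, plate held down over 1.5 mm; the clip is let go (horizontal distance between clip_eye and groove below 0.0095 m and z of clip_eye in the frame of groove between -0.0025 and 0.0025 m and angle between the z axis of clip_eye and the z axis of groove, either way round below 0.09 rad and value of joint each of jaw_left, jaw_right below 0.07 rad and value of joint plate above 0.0015 m and value of joint tongue above 0.0013 m); the robot touches nothing.
It fails at once if the shaker is loaded with more than 30 N, all its contacts added up (contact force between unit and anything else above 30 N).
It fails at once if the tip box is shifted by more than 30 mm (distance of tip_box from where it was at the start of the episode above 0.03 m).
It fails at once if the tube rack is shifted by more than 30 mm (distance of tube_rack from where it was at the start of the episode above 0.03 m).
It fails at once if the wash bottle is shifted by more than 30 mm (distance of wash_bottle from where it was at the start of the episode above 0.03 m).
It fails at once if the jar is shifted by more than 30 mm (distance of jar from where it was at the start of the episode above 0.03 m).
It also fails if it takes over 72 s, if anything falls off the work surface, if the arm or the gripper's body presses on something with over 40 N, if the wrist force passes 120 N, or if a joint passes its speed limit or range.

## Working session

There is one attempt and no reset: what is moved stays moved. The work goes in short steps, Python scripts to look and compute and a tool call to move; the robot and the scene stay as the last step left them, time stands still between calls to the robot, and variables do not carry over. Pictures are saved under pics/ and viewed, and the job is handed in when it is done.

Besides the shell and the picture viewer there is one more tool, called after "Emit:" as a command line: name --pt "numbers of a row" for each row, then --argument value for the rest. carry_out: Moves the arm, as the interface text tells. Its arguments: {"type":"object","properties":{"moves":{"type":"array","items":{"type":"array","items":{"type":"number"}}},"jaw":{"type":"number"}},"required":["moves"]}

```bash
mkdir -p pics; python3 - <<'E'
from rig import *
import cv2
print(get_state())
for n in ("scene","top"):
    p=snapshot(n); cv2.imwrite(f"pics/{n}0.png",p["color"]); print(n,p["mtx"].tolist(),p["camera_from_world"].round(3).tolist(),p.keys())
    for q in ("unit","clip_grip","clip_eye","clip_mouth","mat","tip_box","tube_rack","wash_bottle","jar","groove","plate"):
        try:
            for r in look_for(p,q)[:3]: print(q,[round(float(v),1) for v in r["at"]],round(r["confidence"],2))
        except Exception as e: print(q,e)
E
```

```text
{'t': 0.0, 'qpos': array([ 1.00869344e+00,  2.91254614e-01, -1.54136840e-01,  1.12669101e+00,
       -3.15392139e-06,  1.43149057e+00]), 'joint_velocities': array([ 0.00127369, -0.00015179,  0.00182449, -0.00151782,  0.0019359 ,
        0.00028706]), 'effort': array([-2.14330503e-03, -5.37140679e+01,  3.31372547e+01,  1.57418690e-02,
       -2.39327646e-04,  1.47960611e-05]), 'tool_pos': array([215.17803773, 478.39556955, 230.7417121 ]), 'orientation': array([-1.38061096, -0.8914919 ,  0.89340699]), 'contact_force': array([ 0.1573354 , -0.320412  , -0.13902042]), 'ft_torque': array([-0.00248063,  0.0179083 ,  0.02100765]), 'width': 85.03064257139978}
scene [[403.7385933430053, 0.0, 318.8682236674585], [0.0, 403.7385933430053, 197.17647558766754], [0.0, 0.0, 1.0]] [[-0.175, 0.985, -0.002, 126.478], [-0.596, -0.104, 0.796, 302.254], [0.784, 0.141, 0.605, -1551.932], [0.0, 0.0, 0.0, 1.0]] dict_keys(['color', 'mtx', 'camera_from_world', 'shot'])
unit [582.0, -176.5, 61.2] 0.63
clip_grip [703.1, 188.3, 4.1] 0.56
clip_grip [540.3, 231.6, 8.3] 0.55
clip_grip [566.1, 64.0, 9.1] 0.53
clip_eye
[... 793 characters left out ...]
] dict_keys(['color', 'mtx', 'camera_from_world', 'shot'])
unit [524.2, -182.6, 78.0] 0.77
clip_grip [558.2, 71.3, 5.8] 0.69
clip_grip [700.4, 195.8, 8.1] 0.53
clip_eye [742.1, 12.3, 32.6] 0.65
clip_eye [699.7, 194.5, 6.3] 0.56
clip_eye [540.7, 234.2, 10.4] 0.48
clip_mouth [541.3, 232.5, 7.4] 0.52
clip_mouth [558.3, 72.4, 4.5] 0.44
clip_mouth [693.7, 195.8, 9.4] 0.42
mat [562.6, 210.5, 2.1] 0.79
mat [540.3, 237.7, 10.5] 0.7
tip_box [494.3, -427.4, 73.7] 0.86
tip_box [565.1, 211.9, 1.7] 0.17
tube_rack [743.2, 12.8, 33.3] 0.63
wash_bottle [510.0, 418.6, 102.1] 0.89
jar [459.8, -3.5, 51.2] 0.62
groove [518.5, -185.1, 73.9] 0.93
groove [527.2, -194.2, 101.1] 0.29
plate [492.8, -423.9, 75.5] 0.51
```

View pics/scene0.png

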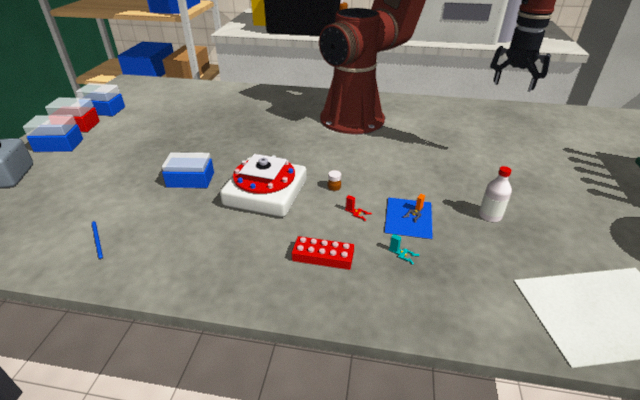

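View pics/top0.png

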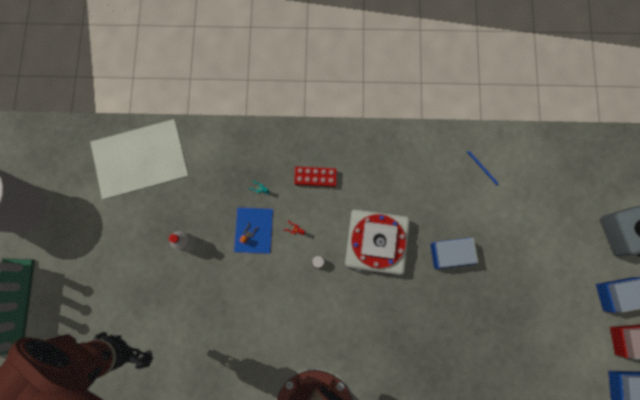

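```bash
python3 - <<'E'
import cv2
t=cv2.imread("pics/top0.png"); s=cv2.imread("pics/scene0.png")
cv2.imwrite("pics/tc.png",cv2.resize(t[150:270,170:330],None,fx=5,fy=5,interpolation=cv2.INTER_CUBIC))
cv2.imwrite("pics/tu.png",cv2.resize(t[170:290,325:485],None,fx=5,fy=5,interpolation=cv2.INTER_CUBIC))
cv2.imwrite("pics/sc.png",cv2.resize(s[170:290,340:500],None,fx=5,fy=5,interpolation=cv2.INTER_CUBIC))
cv2.imwrite("pics/su.png",cv2.resize(s[160:280,190:350],None,fx=5,fy=5,interpolation=cv2.INTER_CUBIC))
E
```

```text
(no output)
```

View pics/tc.png

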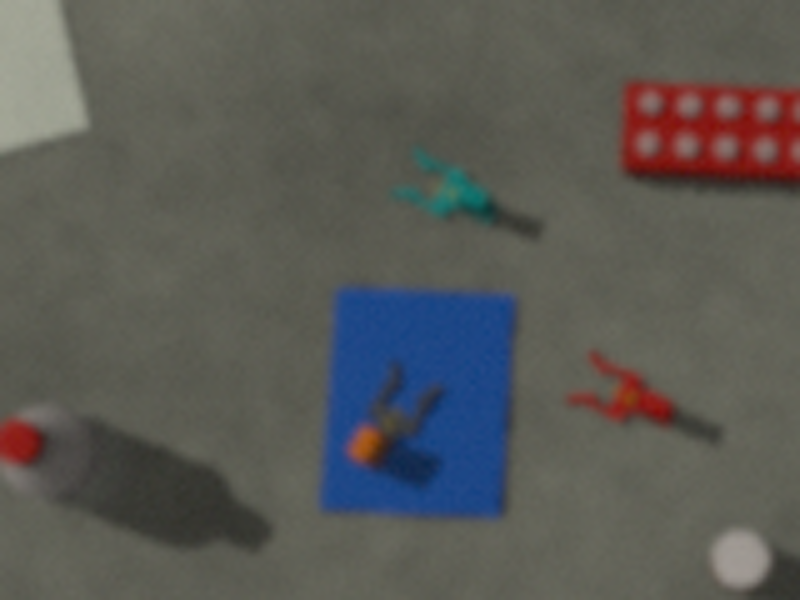

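View pics/tu.png

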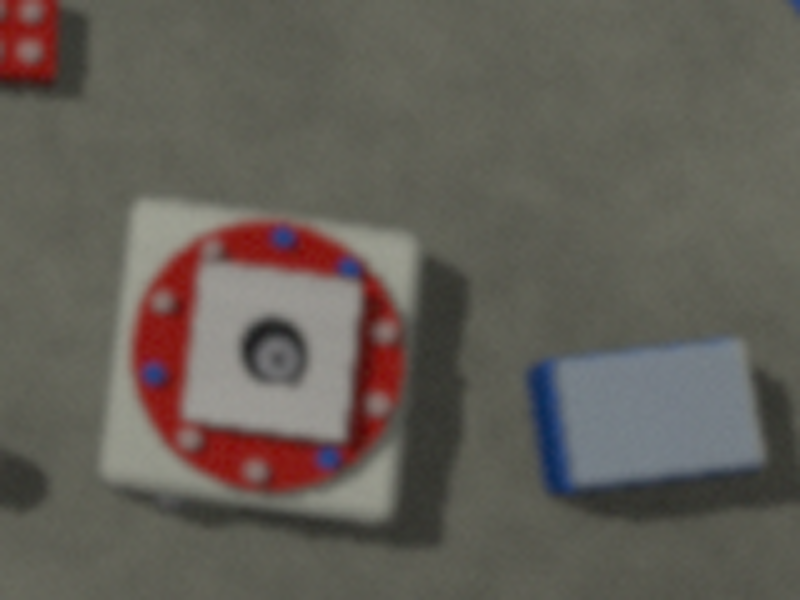

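View pics/sc.png

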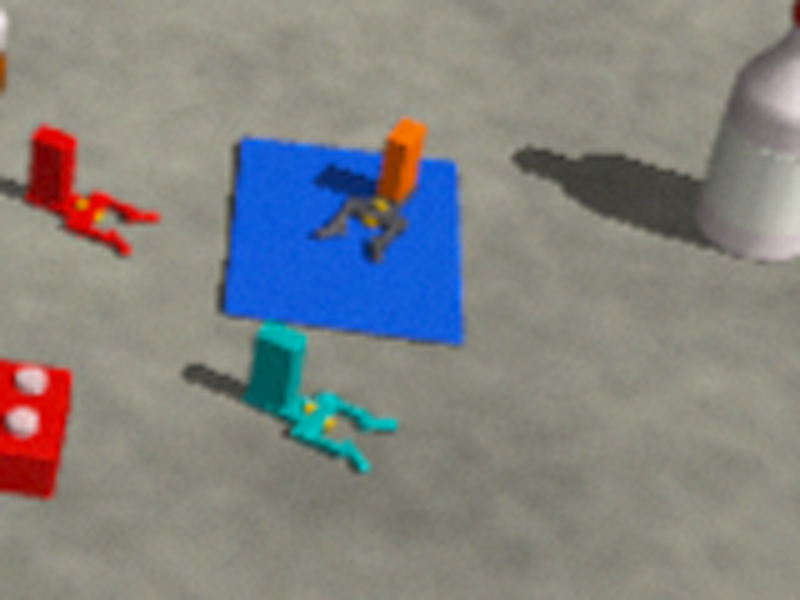

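View pics/su.png

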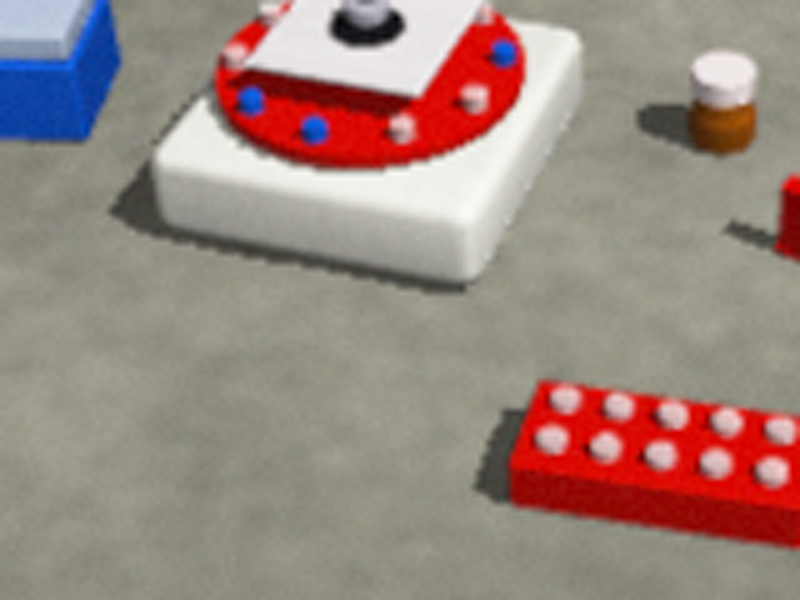

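```bash
cat > h.py <<'E'
from rig import *
import cv2, numpy as np
def proj(p,P):
    P=np.atleast_2d(P); T=p["camera_from_world"]; c=P@T[:3,:3].T+T[:3,3]
    c=c*[1,-1,-1]; u=c@p["mtx"].T; return u[:,:2]/u[:,2:]
def ray(p,uv,z):
    T=p["camera_from_world"]; R=T[:3,:3]; o=-R.T@T[:3,3]
    d=np.linalg.inv(p["mtx"])@[uv[0],uv[1],1]; d=R.T@(d*[1,-1,-1])
    return o+d*(z-o[2])/d[2]
E
cat > fit.py <<'E'
from h import *
from scipy.optimize import minimize
S={n:snapshot(n) for n in("scene","top")}
K=8
def box(x0,x1,y0,y1,z0,z1): return np.array([[x,y,z] for x in(x0,x1) for y in(y0,y1) for z in(z0,z1)],float)
B=box(-11,11,-7,7,11,51)
O={}
for n,p in S.items():
    h=cv2.cvtColor(p["color"],cv2.COLOR_BGR2HSV)
    m=((h[...,0]>=5)&(h[...,0]<=16)&(h[...,1]>170)&(h[...,2]>90)).astype(np.uint8)
    c=proj(p,[[545,235,30]])[0].astype(int); r=np.zeros_like(m); r[c[1]-25:c[1]+25,c[0]-25:c[0]+25]=1; m&=r
    O[n]=m; ys,xs=np.nonzero(m); print(n,m.sum(),xs.min(),xs.max(),ys.min(),ys.max(),xs.mean(),ys.mean())
def sil(p,x,y,a):
    R=np.array([[np.cos(a),-np.sin(a),0],[np.sin(a),np.cos(a),0],[0,0,1]])
    q=proj(p,B@R.T+[x,y,0]); return q
def cost(v,names=("scene","top")):
    t=0
    for n in names:
        q=sil(S[n],*v); c=proj(S[n],[[545,235,30]])[0].astype(int)-30
        hull=cv2.convexHull(((q-c+.5)*K).astype(np.float32)).round().astype(np.int32)
        im=np.zeros((60*K,60*K),np.uint8); cv2.fillConvexPoly(im,hull,1)
        im=cv2.resize(im.astype(np.float32),(60,60),interpolation=cv2.INTER_AREA)
        t+=np.abs(im-O[n][c[1]:c[1]+60,c[0]:c[0]+60]).sum()
    return t
for names in(("scene","top"),("scene",),("top",)):
    best=min((minimize(cost,[x,y,a],args=(names,),method="Nelder-Mead",options=dict(initial_simplex=[[x,y,a],[x+6,y,a],[x,y+6,a],[x,y,a+.3]])) for x in(535,545) for y in(230,238) for a in(-.6,-.2)),key=lambda r:r.fun)
    print(names,best.x.round(2),best.fun)
p=S["top"]
f=lambda u,v:(170+u/5-.4,150+v/5-.4)
for nm,uv in(("tipL",(395,368)),("tipR",(437,390)),("bridge",(391,415))): print(nm,ray(p,f(*uv),8).round(1))
print("griptop",ray(p,f(368,445),51).round(1))
s=S["scene"]; f=lambda u,v:(340+u/5-.4,170+v/5-.4)
for nm,uv in(("tipR",(318,236)),("tipL",(374,257)),("bridge",(378,213))): print(nm,ray(s,f(*uv),8).round(1))
print("griptop",ray(s,f(407,127),51).round(1))
f=lambda u,v:(325+u/5-.4,170+v/5-.4)
C=[ray(p,f(*uv),100)[:2] for uv in((200,260),(362,280),(347,442),(183,420))]
C=np.array(C); print("plate",C.round(1).tolist(),C.mean(0).round(1),np.linalg.norm(np.roll(C,-1,0)-C,axis=1).round(1))
print("yaw",np.degrees(np.arctan2(*(C[0]-C[3])[::-1])),np.degrees(np.arctan2(*(C[1]-C[2])[::-1])), "other", np.degrees(np.arctan2(*(C[3]-C[2])[::-1])),np.degrees(np.arctan2(*(C[0]-C[1])[::-1])))
print("head top",ray(p,f(277,357),113.5).round(1),"hole",ray(p,f(273,352),100).round(1))
t=p["color"]; c=t[228:252,368:392]; cv2.imwrite("pics/pin.png",cv2.resize(c,None,fx=25,fy=25,interpolation=cv2.INTER_CUBIC))
t=s["color"]; c=t[145:185,235:295]; cv2.imwrite("pics/pins.png",cv2.resize(c,None,fx=13,fy=13,interpolation=cv2.INTER_CUBIC))
E
python3 fit.py
```

```text
scene 95 416 424 194 209 419.87368421052633 201.43157894736842
top 18 241 245 237 241 243.11111111111111 238.66666666666666
('scene', 'top') [ 5.2680e+02  2.4124e+02 -2.4000e-01] 46.375
('scene',) [ 5.2531e+02  2.4133e+02 -2.4000e-01] 14.421875
('top',) [527.88 237.77   1.08] 26.453125
tipL [584.1 229.2   8. ]
tipR [570.  200.7   8. ]
bridge [552.7 230.3   8. ]
griptop [528.1 236.9  51. ]
tipR [570.1 200.4   8. ]
tipL [582.3 229.5   8. ]
bridge [545. 232.   8.]
griptop [523.2 241.5  51. ]
plate [[584.2, -145.9], [573.9, -246.1], [473.8, -236.2], [485.0, -135.9]] [ 529.2 -191. ] [100.8 100.6 100.8  99.7]
yaw -5.741204322335049 -5.693768478782202 other 83.62789241552348 84.11470246754587
head top [ 523.5 -191.7  113.5] hole [ 528.  -191.1  100. ]
```

```bash
sleep 1
```

```text
(no output)
```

View pics/pin.png

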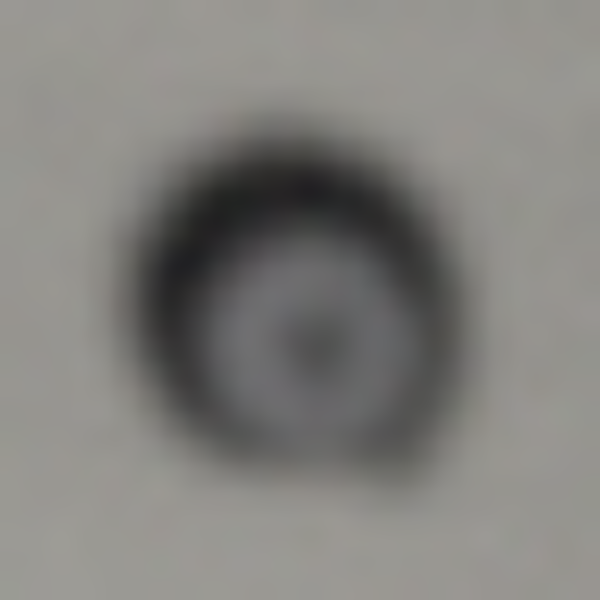

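View pics/pins.png

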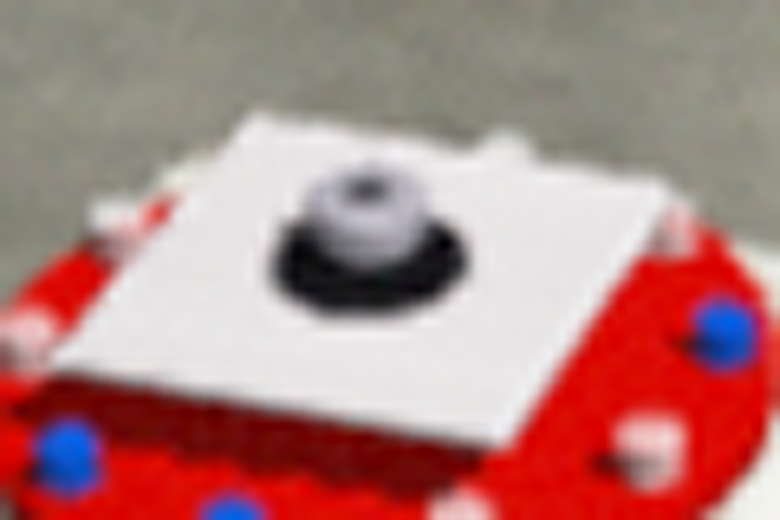

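```bash
cat > pin.py <<'E'
from h import *
s=snapshot("scene");t=snapshot("top")
fs=lambda u,v:(235+(u+.5)/13-.5,145+(v+.5)/13-.5)
C=np.array([ray(s,fs(*q),100)[:2] for q in((250,112),(670,185),(500,447),(55,370))]); cs=C.mean(0)
print("scene plate",C.round(1).tolist(),cs.round(1),np.linalg.norm(np.roll(C,-1,0)-C,axis=1).round(1))
hs=ray(s,fs(367,187),113.5)[:2]; print("head",hs.round(1),"off",(hs-cs).round(1), "hole", ray(s,fs(368,262),100).round(1))
ft=lambda u,v:(368+(u+.5)/25-.5,228+(v+.5)/25-.5)
ht=ray(t,ft(316,345),113.5)[:2]; print("top head",ht.round(1))
# hue-based: plate mask centroid
for p in (s,t):
    m=cut_out(p,"plate"); 
    for r in m[:2]:
        ys,xs=np.nonzero(r["mask"]); print(r["confidence"],len(xs),xs.mean(),ys.mean(),xs.min(),xs.max(),ys.min(),ys.max())
E
python3 pin.py
```

```text
scene plate [[470.3, -233.9], [483.9, -135.5], [586.3, -145.4], [575.2, -242.5]] [ 528.9 -189.3] [ 99.3 102.9  97.7 105.3]
head [ 516.7 -192.3] off [-12.2  -3. ] hole [ 524.7 -191.   100. ]
top head [ 522.6 -192.2]
0.97 651 262.6190476190476 166.605222734255 241 284 154 177
0.73 1062 379.0282485875706 239.8427495291902 362 397 222 257
```

```bash
cat >> h.py <<'E'
from scipy.spatial.transform import Rotation as Ro
def plan(target_tcp, xyaw):
    """target TCP, tool x yaw, tool straight down -> shift and turn in tool axes"""
    s=get_state(); R=Ro.from_rotvec(s["orientation"])
    x=np.array([np.cos(xyaw),np.sin(xyaw),0]); y=np.array([0,0,-1.]); z=np.cross(x,y)
    T=Ro.from_matrix(np.c_[x,y,z])
    return R.inv().apply(np.array(target_tcp)-s["tool_pos"]), (R.inv()*T).as_rotvec()
def st():
    s=get_state(); M=Ro.from_rotvec(s["orientation"]).as_matrix()
    print("t",s["t"],"tcp",s["tool_pos"].round(2),"F",s["contact_force"].round(2),"M",s["ft_torque"].round(2),"w",s["width"].round(2),"q",s["qpos"].round(2))
    print("xyaw",np.arctan2(M[1,0],M[0,0]).round(4),"x",M[:,0].round(3),"y",M[:,1].round(3),"z",M[:,2].round(3))
E
python3 - <<'E'
import rig; print([n for n in dir(rig) if n[0]!='_'])
for n in dir(rig):
    if 'depth' in n: print(n,getattr(rig,n))
from h import *
st()
for a in (1.106,1.106-np.pi):
    print(a,*[v.round(3) for v in plan([525.5,240.2,150],a)])
E
```

```text
['Unreachable', 'cut_out', 'get_state', 'grip_depth', 'hand_in', 'look_for', 'snapshot']
grip_depth 18.700000000000003Traceback (most recent call last):
  File "<stdin>", line 5, in <module>
  File "h.py", line 19, in st
    print("t",s["t"],"tcp",s["tool_pos"].round(2),"F",s["contact_force"].round(2),"M",s["ft_torque"].round(2),"w",s["width"].round(2),"q",s["qpos"].round(2))
                                                                                                                  ^^^^^^^^^^^^^^^^
AttributeError: 'float' object has no attribute 'round'
```

```bash
sed -i 's/s\["width"\].round(2)/round(float(s["width"]),2)/' h.py; python3 - <<'E'
from h import *
st()
for a in (1.106,1.106-np.pi):
    print(a,*[v.round(3) for v in plan([525.5,240.2,150],a)])
E
```

```text
t 1.5 tcp [215.42 478.76 231.3 ] F [-0.49 -0.93 -0.24] M [0.02 0.07 0.06] w 85.56 q [ 1.01  0.29 -0.15  1.13  0.    1.43]
xyaw 1.1479 x [ 0.41   0.912 -0.   ] y [-0. -0. -1.] z [-0.912  0.41   0.   ]
1.106 [ -90.297   81.295 -380.663] [-0.     0.042 -0.   ]
-2.0355926535897932 [ -90.297   81.295 -380.663] [-0.  -3.1  0. ]
```

Emit:
carry_out --pt "-9 8 -38 0 0.01 0" --pt "-18 16 -76 0 0.02 0" --pt "-27 24 -114 0 0.03 0" --pt "-36 32 -152 0 0.042 0" --pt "-45 40 -190 0 0.042 0" --pt "-54 48 -228 0 0.042 0" --pt "-63 56 -266 0 0.042 0" --pt "-72 64 -304 0 0.042 0" --pt "-81 72 -342 0 0.042 0" --pt "-90.3 81.3 -380.7 0 0.042 0" --jaw -0.2

```text
t: 2.33
tool_pos: [527.0, 238.8, 149.9]
orientation: [-1.394, -0.861, 0.86]
contact_force: [1.4, 1.2, 0.8]
width: 51.2
```

```bash
python3 - <<'E'
from h import *
st()
print(*[v.round(3) for v in plan([525.5,240.2,17],1.106)])
p=snapshot("scene");cv2.imwrite("pics/a.png",cv2.resize(p["color"][130:250,340:500],None,fx=5,fy=5,interpolation=cv2.INTER_CUBIC))
E
```

```text
t 2.3333 tcp [527.01 238.8  149.88] F [1.39 1.19 0.8 ] M [ 0.04 -0.01  0.02] w 51.23 q [ 0.3   0.45 -0.14  0.98  0.    0.76]
xyaw 1.1059 x [0.448 0.894 0.   ] y [ 0.001  0.    -1.   ] z [-0.894  0.448 -0.   ]
[  0.507 132.877   2.021] [ 0. -0.  0.]
```

View pics/a.png

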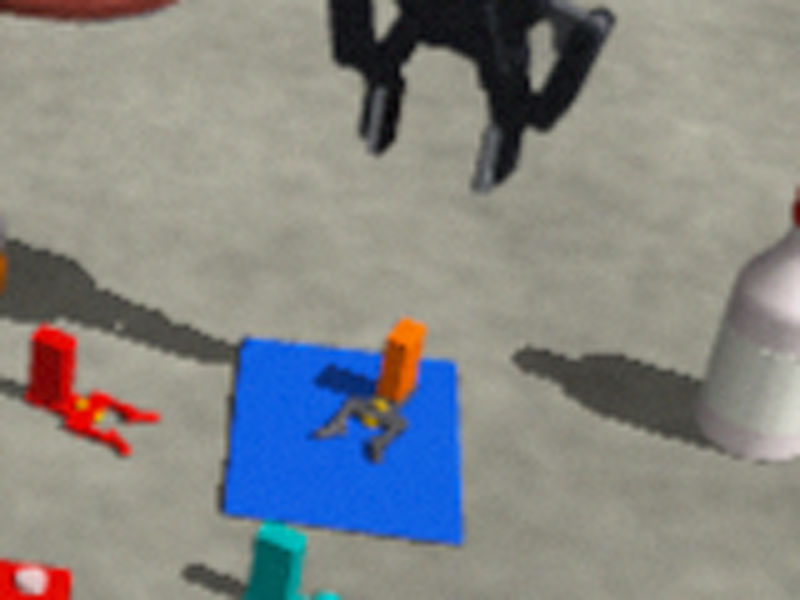

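Emit:
carry_out --pt "0.5 35 2 0 0 0" --pt "0.5 70 2 0 0 0" --pt "0.5 105 2 0 0 0" --pt "0.5 125 2 0 0 0" --pt "0.5 132.5 2 0 0 0" --pt "0.5 132.5 2 0 0 0" --pt "0.5 132.5 2 0 0 0"

```text
t: 2.97
tool_pos: [531.3, 235.7, 16.2]
orientation: [-1.399, -0.859, 0.857]
contact_force: [0.4, -0.4, 0.2]
width: 51.6
```

```bash
python3 - <<'E'
from h import *
st()
p=snapshot("scene");cv2.imwrite("pics/b.png",cv2.resize(p["color"][130:250,340:500],None,fx=5,fy=5,interpolation=cv2.INTER_CUBIC))
p=snapshot("top");cv2.imwrite("pics/b2.png",cv2.resize(p["color"][180:280,190:310],None,fx=6,fy=6,interpolation=cv2.INTER_CUBIC))
E
```

```text
t 2.9667 tcp [531.32 235.69  16.25] F [ 0.37 -0.42  0.21] M [-0.02  0.02  0.01] w 51.61 q [ 0.29  0.59 -0.29  0.68 -0.    0.76]
xyaw 1.1021 x [ 0.452  0.892 -0.   ] y [ 0.003 -0.002 -1.   ] z [-0.892  0.452 -0.004]
```

View pics/b.png

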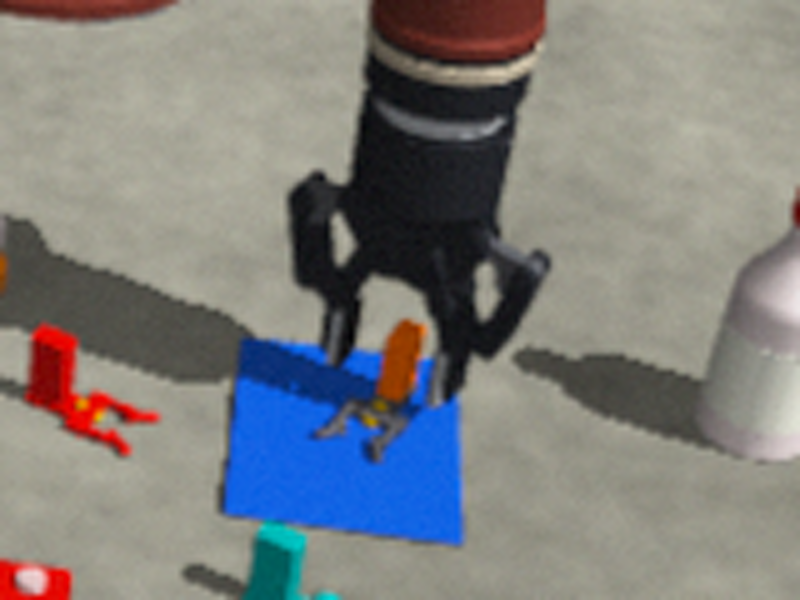

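View pics/b2.png

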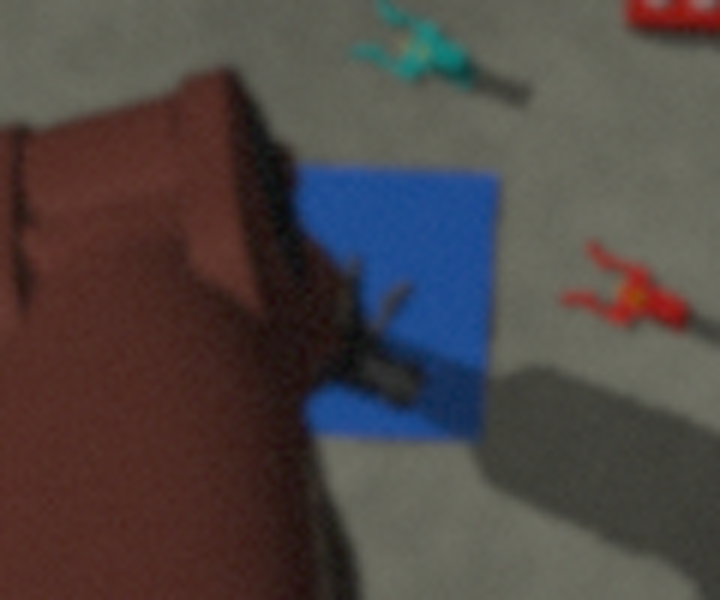

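Emit:
carry_out --pt "0 0 0 0 0 0" --pt "0 0 0 0 0 0"

```text
t: 3.23
tool_pos: [533.5, 236.4, 18.9]
orientation: [-1.4, -0.864, 0.853]
contact_force: [0.3, -0.0, -0.5]
width: 51.4
```

```bash
python3 - <<'E'
from h import *
st()
print(*[v.round(3) for v in plan([525.5,240.2,17],1.106)])
E
```

```text
t 3.2333 tcp [533.48 236.44  18.89] F [ 0.26 -0.02 -0.47] M [ 0.08  0.02 -0.01] w 51.36 q [ 0.29  0.59 -0.29  0.68 -0.    0.76]
xyaw 1.1023 x [0.452 0.892 0.003] y [ 0.008 -0.001 -1.   ] z [-0.892  0.452 -0.008]
[-0.255  1.823  8.836] [ 0.008 -0.004  0.003]
```

Emit:
carry_out --pt "-0.3 1.8 8.5 0 -0.004 0" --pt "-0.3 1.8 8.5 0 -0.004 0" --pt "-0.3 1.8 8.5 0 -0.004 0" --pt "-0.3 1.8 8.5 0 -0.004 0"

```text
t: 3.57
tool_pos: [525.6, 240.2, 17.2]
orientation: [-1.399, -0.867, 0.856]
contact_force: [-0.2, 0.1, -0.1]
width: 51.3
```

```bash
python3 - <<'E'
from h import *
st()
E
```

```text
t 3.5667 tcp [525.61 240.16  17.15] F [-0.18  0.12 -0.13] M [ 0.02 -0.05  0.01] w 51.32 q [ 0.3   0.58 -0.31  0.67 -0.    0.77]
xyaw 1.1066 x [0.448 0.894 0.003] y [ 0.008 -0.001 -1.   ] z [-0.894  0.448 -0.008]
```

Emit:
carry_out --pt "0 0 0 0 0 0" --pt "0 0 0 0 0 0" --pt "0 0 0 0 0 0"

```text
t: 3.82
tool_pos: [525.7, 240.1, 17.1]
orientation: [-1.399, -0.867, 0.856]
contact_force: [0.1, -0.5, -0.0]
width: 50.9
```

```bash
python3 - <<'E'
from h import *
st()
print(*[v.round(3) for v in plan([525.5,240.2,17],1.106)])
E
```

```text
t 3.8167 tcp [525.66 240.09  17.09] F [ 0.13 -0.47 -0.03] M [-0.02 -0.06 -0.01] w 50.89 q [ 0.3   0.58 -0.31  0.67 -0.    0.77]
xyaw 1.1065 x [0.448 0.894 0.003] y [ 0.008 -0.001 -1.   ] z [-0.894  0.448 -0.008]
[0.029 0.091 0.197] [0.008 0.001 0.003]
```

Emit:
carry_out --pt "0 0 0 0.008 0 0.003" --pt "0 0 0 0.008 0 0.003" --pt "0 0 0 0.008 0 0.003"

```text
t: 4.07
tool_pos: [525.9, 240.1, 17.0]
orientation: [-1.393, -0.861, 0.861]
contact_force: [-0.6, 0.1, -0.6]
width: 51.5
```

Emit:
carry_out --pt "0 0 0 0 0 0" --pt "0 0 0 0 0 0" --pt "0 0 0 0 0 0" --pt "0 0 0 0 0 0" --pt "0 0 0 0 0 0" --pt "0 0 0 0 0 0" --pt "0 0 0 0 0 0" --pt "0 0 0 0 0 0" --jaw 1

```text
t: 4.73
tool_pos: [526.0, 240.1, 17.2]
orientation: [-1.393, -0.861, 0.86]
contact_force: [0.2, 1.0, 2.9]
width: 13.3
```

```bash
python3 - <<'E'
from h import *
st()
E
```

```text
t 4.7333 tcp [525.99 240.1   17.16] F [0.17 1.01 2.95] M [0.02 0.04 0.  ] w 13.26 q [ 0.3   0.59 -0.3   0.68  0.    0.77]
xyaw 1.1064 x [0.448 0.894 0.   ] y [-0.  0. -1.] z [-0.894  0.448  0.   ]
```

Emit:
carry_out --pt "0 -20 0 0 0 0" --pt "0 -50 0 0 0 0" --pt "0 -85 0 0 0 0" --pt "0 -120 0 0 0 0" --pt "0 -150 0 0 0 0" --pt "0 -153 0 0 0 0" --pt "0 -153 0 0 0 0" --pt "0 -153 0 0 0 0"

```text
t: 5.4
tool_pos: [525.6, 239.9, 169.5]
orientation: [-1.393, -0.86, 0.861]
contact_force: [-1.1, 0.4, -1.2]
width: 13.0
```

```bash
python3 - <<'E'
from h import *
st()
print(*[v.round(3) for v in plan([446,-184,170],1.47)])
p=snapshot("scene");cv2.imwrite("pics/c.png",cv2.resize(p["color"][100:220,340:500],None,fx=5,fy=5,interpolation=cv2.INTER_CUBIC))
E
```

```text
t 5.4 tcp [525.6  239.9  169.46] F [-1.12  0.37 -1.16] M [-0.01  0.03 -0.06] w 13.01 q [ 0.3   0.43 -0.11  1.03  0.    0.77]
xyaw 1.1063 x [ 0.448  0.894 -0.   ] y [-0.001  0.    -1.   ] z [-0.894  0.448  0.001]
[-414.639   -0.572 -118.733] [-0.001 -0.364 -0.   ]
```

View pics/c.png

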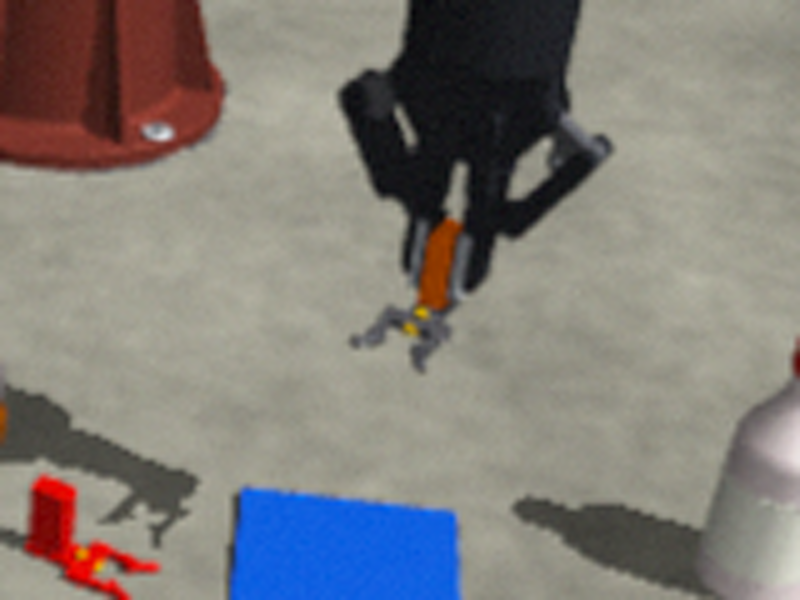

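Emit:
carry_out --pt "-38 0 -11 0 -0.04 0" --pt "-76 0 -22 0 -0.08 0" --pt "-114 0 -33 0 -0.12 0" --pt "-152 0 -44 0 -0.16 0" --pt "-190 0 -55 0 -0.2 0" --pt "-228 0 -66 0 -0.24 0" --pt "-266 0 -77 0 -0.28 0" --pt "-304 0 -88 0 -0.32 0" --pt "-342 0 -99 0 -0.36 0" --pt "-376 0 -110 0 -0.364 0"

```text
t: 6.28
tool_pos: [453.1, -147.3, 167.5]
orientation: [-1.25, -1.133, 1.138]
contact_force: [0.8, -0.1, -1.0]
width: 13.4
```

```bash
python3 - <<'E'
from h import *
st()
print(*[v.round(3) for v in plan([446,-184,140],1.47)])
E
```

```text
t 6.2833 tcp [ 453.11 -147.29  167.45] F [ 0.76 -0.1  -1.  ] M [ 0.02 -0.11 -0.03] w 13.4 q [-0.47  0.25 -0.38  0.94 -0.   -0.37]
xyaw 1.4724 x [0.098 0.995 0.   ] y [-0.005  0.001 -1.   ] z [-0.995  0.098  0.005]
[-37.244  27.454   3.335] [-0.005  0.002  0.   ]
```

Emit:
carry_out --pt "-15 8 1 -0.005 0 0" --pt "-30 20 3 -0.005 0 0" --pt "-37.2 27.5 3.3 -0.005 0 0" --pt "-37.2 27.5 3.3 -0.005 0 0" --pt "-37.2 27.5 3.3 -0.005 0 0" --pt "-37.2 27.5 3.3 -0.005 0 0"

```text
t: 6.78
tool_pos: [446.1, -183.0, 139.9]
orientation: [-1.253, -1.137, 1.136]
contact_force: [-0.9, 0.0, -0.1]
width: 12.8
```

```bash
python3 - <<'E'
from h import *
st()
print(*[v.round(3) for v in plan([446,-184,140],1.47)])
p=snapshot("scene");cv2.imwrite("pics/d.png",cv2.resize(p["color"][80:200,190:350],None,fx=5,fy=5,interpolation=cv2.INTER_CUBIC))
p=snapshot("top");cv2.imwrite("pics/d2.png",cv2.resize(p["color"][190:290,320:440],None,fx=6,fy=6,interpolation=cv2.INTER_CUBIC))
st()
E
```

```text
t 6.7833 tcp [ 446.12 -183.01  139.88] F [-0.87  0.04 -0.11] M [-0.01 -0.04  0.01] w 12.83 q [-0.54  0.29 -0.42  0.87  0.   -0.44]
xyaw 1.4732 x [0.097 0.995 0.001] y [-0.     0.001 -1.   ] z [-0.995  0.097  0.   ]
[-0.997 -0.117  0.025] [-0.     0.003  0.001]
t 6.8833 tcp [ 446.5  -183.13  140.32] F [ 0.06 -0.36 -0.09] M [ 0.01  0.03 -0.  ] w 13.15 q [-0.54  0.29 -0.42  0.87  0.   -0.44]
xyaw 1.4738 x [0.097 0.995 0.   ] y [ 0.001  0.    -1.   ] z [-0.995  0.097 -0.001]
```

View pics/d.png

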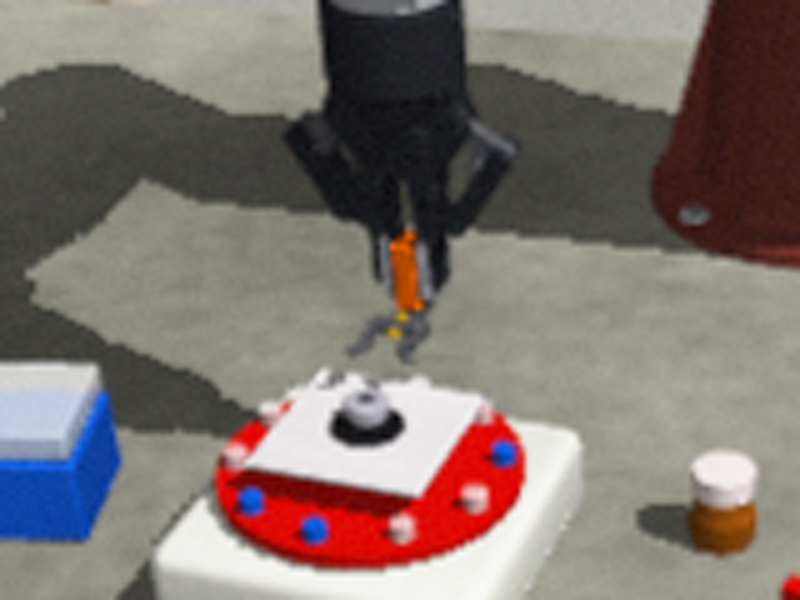

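View pics/d2.png

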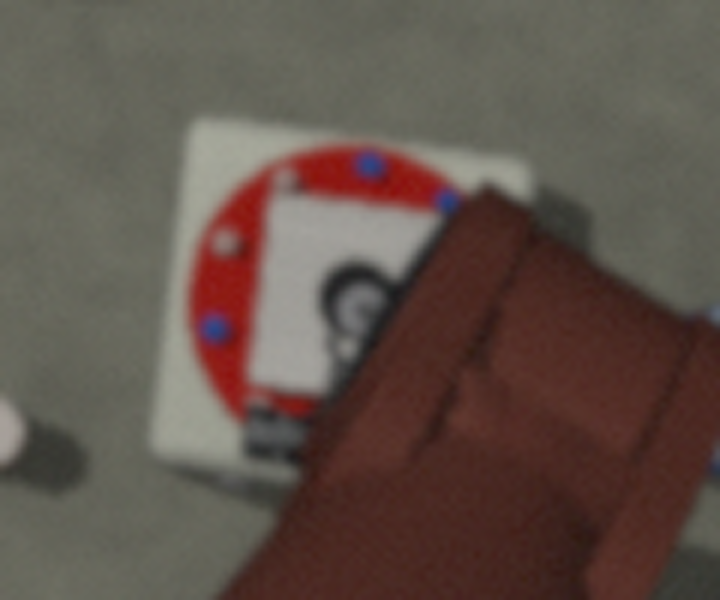

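```bash
python3 - <<'E'
from h import *
p=snapshot("scene")
f=lambda u,v:(190+(u+.5)/5-.5,80+(v+.5)/5-.5)
for q in((352,352),(404,357)): print(ray(p,f(*q),131).round(1))
a=-.098;d=np.array([np.cos(a),np.sin(a),0]);n=np.array([-d[1],d[0],0]);g=np.array([446.3,-183.1,131])
print((g+58*d+16*n).round(1),(g+58*d-16*n).round(1))
st()
print("head",ray(p,f(366,387),113.5))
E
```

```text
[ 500.3 -203.5  131. ]
[ 500.6 -173.9  131. ]
[ 505.6 -172.9  131. ] [ 502.5 -204.7  131. ]
t 6.9333 tcp [ 446.51 -183.21  140.36] F [-0.01 -0.07  0.06] M [ 0.1   0.02 -0.03] w 13.14 q [-0.54  0.29 -0.42  0.87  0.   -0.44]
xyaw 1.4738 x [0.097 0.995 0.   ] y [ 0.001  0.    -1.   ] z [-0.995  0.097 -0.001]
head [ 507.03997735 -195.0980976   113.5       ]
```

Emit:
carry_out --pt "-1.2 8 2 0 0 0" --pt "-1.2 16 2 0 0 0" --pt "-1.2 22 2 0 0 0" --pt "-1.2 24.5 2 0 0 0" --pt "-1.2 24.5 2 0 0 0" --pt "-1.2 24.5 2 0 0 0"

```text
t: 7.43
tool_pos: [444.3, -184.1, 115.6]
orientation: [-1.253, -1.138, 1.137]
contact_force: [0.8, -0.4, -0.8]
width: 13.5
```

Emit:
carry_out --pt "0 2 0 0 0 0" --pt "0 2 0 0 0 0" --pt "0 2 0 0 0 0"

```text
t: 7.68
tool_pos: [444.4, -184.2, 113.7]
orientation: [-1.254, -1.138, 1.137]
contact_force: [0.5, -0.2, -0.7]
width: 12.8
```

Emit:
carry_out --pt "0 1.5 0 0 0 0" --pt "0 1.5 0 0 0 0" --pt "0 1.5 0 0 0 0"

```text
t: 7.93
tool_pos: [444.3, -184.2, 112.2]
orientation: [-1.253, -1.138, 1.137]
contact_force: [-0.9, -0.9, 0.1]
width: 13.6
```

Emit:
carry_out --pt "0 1.5 0 0 0 0" --pt "0 1.5 0 0 0 0" --pt "0 1.5 0 0 0 0"

```text
t: 8.18
tool_pos: [444.4, -184.3, 110.8]
orientation: [-1.254, -1.138, 1.137]
contact_force: [-0.4, -0.4, 1.5]
width: 13.2
```

```bash
python3 - <<'E'
from h import *
st()
E
```

```text
t 8.1833 tcp [ 444.43 -184.25  110.78] F [-0.44 -0.44  1.52] M [ 0.03 -0.03  0.02] w 13.23 q [-0.55  0.32 -0.46  0.79  0.   -0.45]
xyaw 1.4736 x [0.097 0.995 0.   ] y [ 0.001  0.    -1.   ] z [-0.995  0.097 -0.001]
```

Emit:
carry_out --pt "0 1.5 0 0 0 0" --pt "0 1.5 0 0 0 0" --pt "0 1.5 0 0 0 0"

```text
t: 8.43
tool_pos: [444.5, -184.3, 109.3]
orientation: [-1.254, -1.138, 1.137]
contact_force: [-1.1, 0.6, 2.7]
width: 13.2
```

Emit:
carry_out --pt "0 1.5 0 0 0 0" --pt "0 1.5 0 0 0 0" --pt "0 1.5 0 0 0 0"

```text
t: 8.68
tool_pos: [444.5, -184.3, 107.9]
orientation: [-1.254, -1.138, 1.137]
contact_force: [-1.5, -0.4, 3.2]
width: 13.3
```

Emit:
carry_out --pt "0 0.5 0 0 0 0" --pt "0 0.5 0 0 0 0" --pt "0 0.5 0 0 0 0"

```text
t: 8.93
tool_pos: [444.4, -184.3, 107.4]
orientation: [-1.254, -1.138, 1.137]
contact_force: [-1.1, 0.6, 5.3]
width: 13.1
```

```bash
python3 - <<'E'
from h import *
st()
p=snapshot("scene");cv2.imwrite("pics/e.png",cv2.resize(p["color"][110:190,210:310],None,fx=8,fy=7.5,interpolation=cv2.INTER_CUBIC))
st()
E
```

```text
t 8.9333 tcp [ 444.43 -184.28  107.36] F [-1.12  0.61  5.34] M [0.07 0.2  0.03] w 13.06 q [-0.55  0.32 -0.47  0.78  0.   -0.45]
xyaw 1.4737 x [0.097 0.995 0.   ] y [ 0.001  0.    -1.   ] z [-0.995  0.097 -0.001]
t 8.9833 tcp [ 444.44 -184.29  107.36] F [-2.19  0.79  3.8 ] M [0.1  0.2  0.02] w 12.7 q [-0.55  0.32 -0.47  0.78  0.   -0.45]
xyaw 1.4736 x [0.097 0.995 0.   ] y [ 0.001  0.    -1.   ] z [-0.995  0.097 -0.001]
```

View pics/e.png

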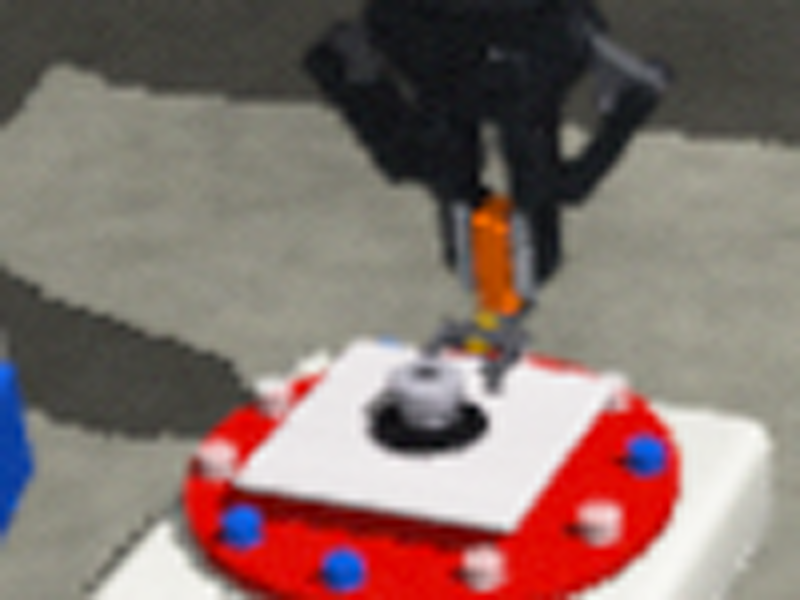

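```bash
python3 - <<'E'
from h import *
p=snapshot("scene")
f=lambda u,v:(210+(u+.5)/8-.5,110+(v+.5)/7.5-.5)
g=lambda P:((proj(p,P)-[210,110]+.5)*[8,7.5]-.5).round(0).tolist()
for q in((436,350),(492,387),(487,318)): print(ray(p,f(*q),99).round(1))
print("head dot",g([[522.3,-191.8,113.5]]), "hole ctr",g([[529,-190.3,100]]))
a=-.098;d=np.array([np.cos(a),np.sin(a),0]);n=np.array([-d[1],d[0],0]);G=np.array([444.4,-184.3,99])
print("pred tips L,R, griptop",g([G+58*d+16*n,G+58*d-16*n,G+[0,0,42.5]]))
for q in ((427,370),): print(ray(p,f(*q),113.5).round(1))
E
```

```text
[ 479.9 -200.7   99. ]
[ 501.8 -174.1   99. ]
[ 454.1 -189.2   99. ]
head dot [[423.0, 378.0]] hole ctr [[425.0, 420.0]]
pred tips L,R, griptop [[491.0, 390.0], [405.0, 377.0], [499.0, 209.0]]
[ 516.5 -191.9  113.5]
```

Emit:
carry_out --pt "0 0.5 -1.5 0 0 0" --pt "0 0.5 -3 0 0 0" --pt "0 0.5 -4.5 0 0 0" --pt "0 0.5 -6 0 0 0" --pt "0 0.5 -6 0 0 0"

```text
t: 9.45
tool_pos: [450.7, -184.9, 106.8]
orientation: [-1.254, -1.138, 1.137]
contact_force: [-2.3, 0.3, 4.2]
width: 13.1
```

Emit:
carry_out --pt "0 0 -1 0 0 0" --pt "0 0 -2 0 0 0" --pt "0 0 -3 0 0 0" --pt "0 0 -4 0 0 0" --pt "0 0 -4 0 0 0"

```text
t: 9.87
tool_pos: [454.9, -185.3, 106.8]
orientation: [-1.254, -1.138, 1.137]
contact_force: [-2.2, 1.2, 4.8]
width: 13.2
```

Emit:
carry_out --pt "0 0 -1 0 0 0" --pt "0 0 -2 0 0 0" --pt "0 0 -3 0 0 0" --pt "0 0 -4 0 0 0" --pt "0 0 -4 0 0 0"

```text
t: 10.28
tool_pos: [459.2, -185.8, 106.9]
orientation: [-1.254, -1.138, 1.137]
contact_force: [-1.9, 0.2, 3.8]
width: 13.7
```

```bash
python3 - <<'E'
from h import *
st()
E
```

```text
t 10.2833 tcp [ 459.19 -185.79  106.88] F [-1.94  0.19  3.81] M [ 0.03  0.5  -0.02] w 13.66 q [-0.53  0.35 -0.43  0.79  0.   -0.44]
xyaw 1.4738 x [0.097 0.995 0.   ] y [ 0.001  0.    -1.   ] z [-0.995  0.097 -0.001]
```

Emit:
carry_out --pt "0 0 -1 0 0 0" --pt "0 0 -2 0 0 0" --pt "0 0 -3 0 0 0" --pt "0 0 -3 0 0 0"

```text
t: 10.62
tool_pos: [462.4, -186.1, 106.9]
orientation: [-1.254, -1.139, 1.137]
contact_force: [-2.7, 0.8, 4.6]
width: 13.2
```

Emit:
carry_out --pt "0 0 -1 0 0 0" --pt "0 0 -2 0 0 0" --pt "0 0 -3 0 0 0" --pt "0 0 -3 0 0 0"

```text
t: 10.95
tool_pos: [465.7, -186.5, 106.9]
orientation: [-1.255, -1.139, 1.137]
contact_force: [-2.5, 1.5, 5.1]
width: 13.5
```

```bash
python3 - <<'E'
from h import *
st()
p=snapshot("scene");cv2.imwrite("pics/f.png",cv2.resize(p["color"][110:190,210:310],None,fx=8,fy=7.5,interpolation=cv2.INTER_CUBIC))
E
```

```text
t 10.95 tcp [ 465.66 -186.45  106.94] F [-2.52  1.53  5.06] M [-0.01  0.5   0.02] w 13.47 q [-0.53  0.36 -0.42  0.8   0.   -0.43]
xyaw 1.4739 x [0.097 0.995 0.   ] y [ 0.002  0.    -1.   ] z [-0.995  0.097 -0.002]
```

View pics/f.png

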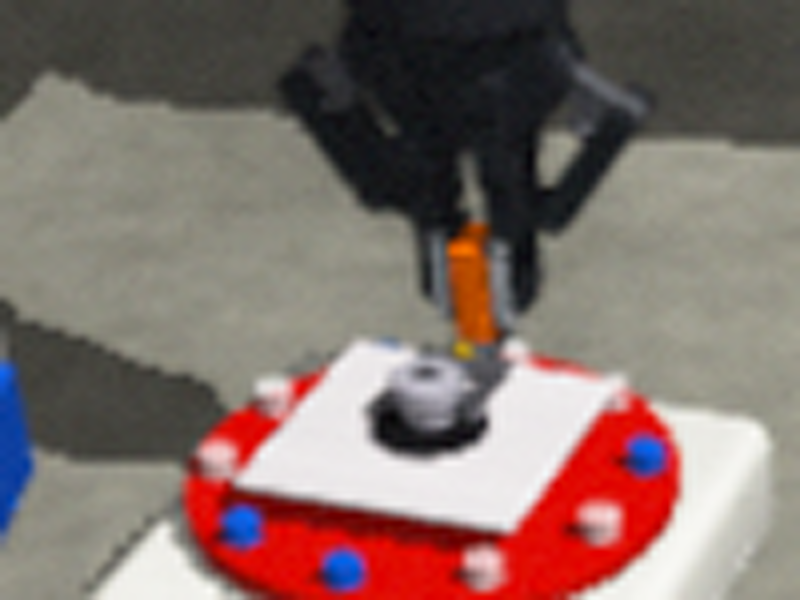

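Emit:
carry_out --pt "0 0 -1 0 0 0" --pt "0 0 -2 0 0 0" --pt "0 0 -3 0 0 0" --pt "0 0 -3 0 0 0"

```text
t: 11.33
tool_pos: [468.9, -186.8, 106.9]
orientation: [-1.255, -1.139, 1.137]
contact_force: [-2.6, 0.6, 4.7]
width: 13.2
```

Emit:
carry_out --pt "0 0 -1 0 0 0" --pt "0 0 -2 0 0 0" --pt "0 0 -2.5 0 0 0" --pt "0 0 -2.5 0 0 0"

```text
t: 11.67
tool_pos: [470.8, -186.8, 106.7]
orientation: [-1.254, -1.138, 1.137]
contact_force: [-4.8, 0.5, 5.0]
width: 13.2
```

```bash
python3 - <<'E'
from h import *
st()
E
```

```text
t 11.6667 tcp [ 470.76 -186.8   106.69] F [-4.81  0.46  4.98] M [0.04 1.08 0.02] w 13.21 q [-0.52  0.36 -0.4   0.8   0.   -0.43]
xyaw 1.4739 x [0.097 0.995 0.   ] y [ 0.001  0.    -1.   ] z [-0.995  0.097 -0.   ]
```

Emit:
carry_out --pt "0 0 -1 0 0 0" --pt "0 0 -2 0 0 0" --pt "0 0 -2 0 0 0"

```text
t: 11.92
tool_pos: [471.9, -186.7, 106.3]
orientation: [-1.252, -1.137, 1.138]
contact_force: [-6.8, 0.0, 3.2]
width: 13.0
```

Emit:
carry_out --pt "0 0 -1 0 0 0" --pt "0 0 -2 0 0 0" --pt "0 0 -2 0 0 0"

```text
t: 12.17
tool_pos: [473.1, -186.7, 106.0]
orientation: [-1.25, -1.135, 1.138]
contact_force: [-6.1, 0.8, 4.7]
width: 13.3
```

```bash
python3 - <<'E'
from h import *
st()
E
```

```text
t 12.1667 tcp [ 473.07 -186.74  106.04] F [-6.14  0.85  4.68] M [ 0.08  1.24 -0.  ] w 13.26 q [-0.52  0.37 -0.39  0.81 -0.   -0.42]
xyaw 1.4735 x [0.097 0.995 0.001] y [-0.003  0.001 -1.   ] z [-0.995  0.097  0.003]
```

Emit:
carry_out --pt "0 0 -1 0.003 0 0" --pt "0 0 -2 0.003 0 0" --pt "0 0 -3 0.003 0 0" --pt "0 0 -3 0.003 0 0"

```text
t: 12.5
tool_pos: [475.8, -187.0, 105.9]
orientation: [-1.248, -1.133, 1.14]
contact_force: [-4.3, 0.1, 5.4]
width: 13.2
```

Emit:
carry_out --pt "0 0 -1 0 0 0" --pt "0 0 -2 0 0 0" --pt "0 0 -3 0 0 0" --pt "0 0 -3 0 0 0"

```text
t: 12.83
tool_pos: [479.2, -187.5, 106.0]
orientation: [-1.248, -1.133, 1.14]
contact_force: [-2.8, -0.6, 6.2]
width: 13.5
```

```bash
python3 - <<'E'
from h import *
st()
E
```

```text
t 12.8333 tcp [ 479.16 -187.46  106.02] F [-2.81 -0.56  6.24] M [ 0.03  0.45 -0.08] w 13.46 q [-0.51  0.38 -0.37  0.82 -0.   -0.42]
xyaw 1.4733 x [0.097 0.995 0.001] y [-0.006  0.001 -1.   ] z [-0.995  0.097  0.007]
```

Emit:
carry_out --pt "0 0 -1 -0.003 0 0" --pt "0 0 -2 -0.006 0 0" --pt "0 0 -2 -0.006 0 0"

```text
t: 13.08
tool_pos: [481.3, -187.6, 106.0]
orientation: [-1.253, -1.137, 1.137]
contact_force: [-2.8, 0.4, 4.8]
width: 13.4
```

Emit:
carry_out --pt "0 0 -0.7 0 0 0" --pt "0 0 -1.5 0 0 0" --pt "0 0 -1.5 0 0 0"

```text
t: 13.33
tool_pos: [482.0, -187.7, 106.0]
orientation: [-1.252, -1.136, 1.137]
contact_force: [-7.1, 0.6, 8.6]
width: 13.3
```

```bash
python3 - <<'E'
from h import *
st()
E
```

```text
t 13.3333 tcp [ 482.02 -187.7   106.01] F [-7.07  0.6   8.61] M [0.02 1.52 0.05] w 13.31 q [-0.51  0.38 -0.37  0.82 -0.   -0.41]
xyaw 1.4732 x [0.097 0.995 0.001] y [-0.002  0.001 -1.   ] z [-0.995  0.097  0.002]
```

Emit:
carry_out --pt "0 0 -0.6 0 0 0" --pt "0 0 -1.2 0 0 0" --pt "0 0 -1.2 0 0 0"

```text
t: 13.58
tool_pos: [482.0, -187.7, 105.9]
orientation: [-1.25, -1.134, 1.138]
contact_force: [-9.9, -0.8, 9.9]
width: 13.4
```

```bash
python3 - <<'E'
from h import *
st()
p=snapshot("scene");cv2.imwrite("pics/g.png",cv2.resize(p["color"][110:190,210:310],None,fx=8,fy=7.5,interpolation=cv2.INTER_CUBIC))
st()
E
```

```text
t 13.5833 tcp [ 482.03 -187.69  105.94] F [-9.95 -0.79  9.93] M [-0.03  1.8  -0.02] w 13.36 q [-0.51  0.39 -0.37  0.82 -0.   -0.41]
xyaw 1.4729 x [0.098 0.995 0.   ] y [-0.004  0.001 -1.   ] z [-0.995  0.098  0.004]
t 13.6333 tcp [ 482.07 -187.68  105.96] F [-8.09  1.2   8.54] M [0.02 1.73 0.  ] w 12.89 q [-0.51  0.39 -0.37  0.82 -0.   -0.41]
xyaw 1.4729 x [0.098 0.995 0.   ] y [-0.004  0.001 -1.   ] z [-0.995  0.098  0.004]
```

View pics/g.png

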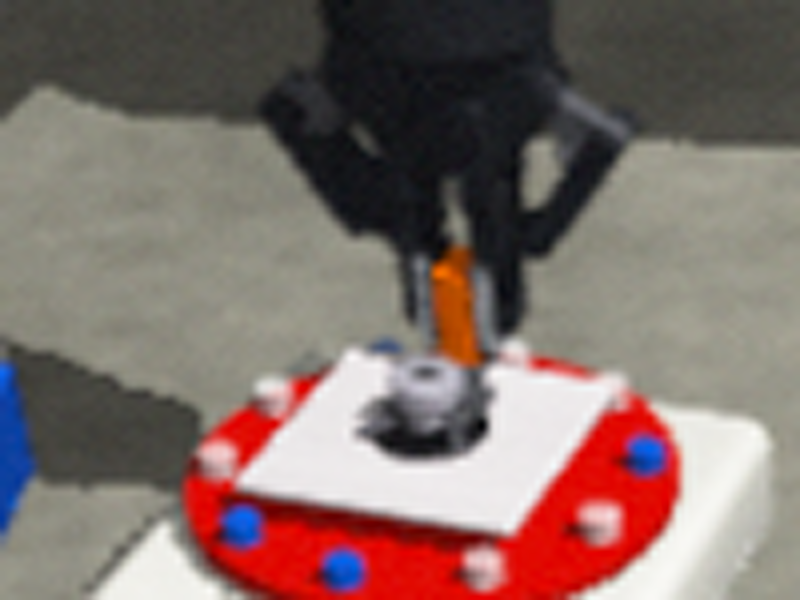

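Emit:
carry_out --pt "0 -1 -0.5 -0.004 0 0" --pt "0 -2 -0.5 -0.004 0 0" --pt "0 -2 -0.5 -0.004 0 0"

```text
t: 13.88
tool_pos: [482.0, -187.6, 107.8]
orientation: [-1.253, -1.136, 1.137]
contact_force: [-6.1, -0.4, 4.4]
width: 13.1
```

```bash
python3 - <<'E'
from h import *
st()
E
```

```text
t 13.8833 tcp [ 482.02 -187.64  107.8 ] F [-6.06 -0.4   4.45] M [-0.1   1.17 -0.02] w 13.09 q [-0.51  0.38 -0.37  0.82 -0.   -0.41]
xyaw 1.4728 x [0.098 0.995 0.   ] y [-0.001  0.001 -1.   ] z [-0.995  0.098  0.001]
```

Emit:
carry_out --pt "0 -0.7 -0.4 0 0 0" --pt "0 -1.2 -0.4 0 0 0" --pt "0 -1.2 -0.4 0 0 0"

```text
t: 14.13
tool_pos: [482.1, -187.6, 108.8]
orientation: [-1.252, -1.135, 1.137]
contact_force: [-5.2, -0.7, 1.4]
width: 13.3
```

```bash
python3 - <<'E'
from h import *
st()
E
```

```text
t 14.1333 tcp [ 482.06 -187.62  108.79] F [-5.22 -0.7   1.43] M [-0.22  1.13 -0.03] w 13.34 q [-0.51  0.38 -0.37  0.82 -0.   -0.41]
xyaw 1.4727 x [0.098 0.995 0.   ] y [-0.002  0.001 -1.   ] z [-0.995  0.098  0.002]
```

Emit:
carry_out --pt "0 0 0 0 0 0" --pt "0 0 0 0 0 0" --pt "0 0 0 0 0 0" --pt "0 0 0 0 0 0" --pt "0 0 0 0 0 0" --pt "0 0 0 0 0 0" --jaw 0

```text
t: 14.63
tool_pos: [482.3, -187.6, 108.8]
orientation: [-1.252, -1.136, 1.137]
contact_force: [-0.2, 0.6, -0.3]
width: 42.7
```

Emit:
carry_out --pt "0 -10 0 0 0 0" --pt "0 -35 0 0 0 0" --pt "0 -65 0 0 0 0" --pt "0 -90 20 0 0 0" --pt "0 -100 55 0 0 0" --pt "0 -100 90 0 0 0" --pt "0 -100 120 0 0 0" --pt "0 -100 120 0 0 0"

```text
t: 15.3
tool_pos: [358.6, -174.4, 209.8]
orientation: [-1.251, -1.134, 1.137]
contact_force: [0.7, -0.4, 0.8]
width: 42.8
```

```bash
python3 - <<'E'
from h import *
st()
p=snapshot("scene");cv2.imwrite("pics/i.png",cv2.resize(p["color"][130:190,225:305],None,fx=10,fy=10,interpolation=cv2.INTER_CUBIC))
p=snapshot("top");cv2.imwrite("pics/i2.png",cv2.resize(p["color"][205:275,340:420],None,fx=8,fy=8,interpolation=cv2.INTER_CUBIC))
E
```

```text
t 15.3 tcp [ 358.57 -174.43  209.76] F [ 0.68 -0.4   0.84] M [-0.04 -0.04  0.03] w 42.81 q [-0.64  0.07 -0.49  1.02 -0.   -0.54]
xyaw 1.472 x [0.099 0.995 0.001] y [-0.004  0.001 -1.   ] z [-0.995  0.099  0.004]
```

View pics/i.png

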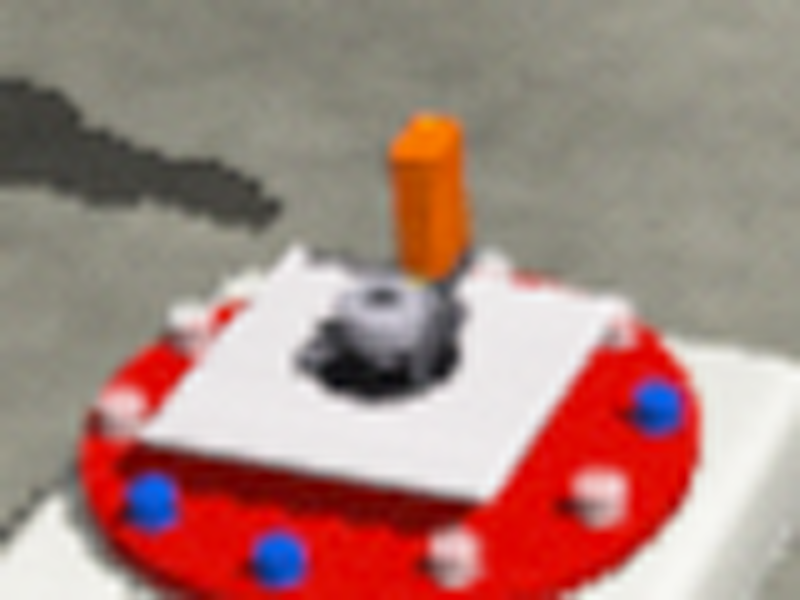

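View pics/i2.png

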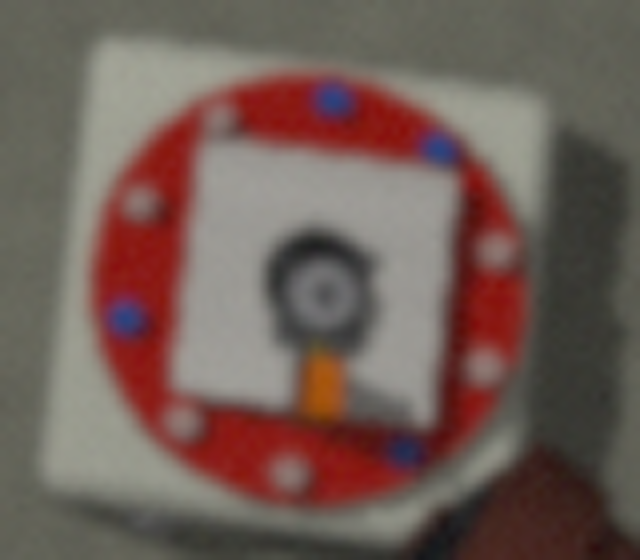

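```bash
python3 - <<'E'
from h import *
p=snapshot("top"); s=snapshot("scene")
g=lambda P:((proj(p,P)-[340,205]+.5)*8-.5).round(0)
gs=lambda P:((proj(s,P)-[225,130]+.5)*10-.5).round(0)
print(ray(p,(340+323.5/8-.5,205+290.5/8-.5),113.5))
for eye in ((520,-191.4),(521.5,-191.6)):
  for D in (38,):
    a=-.098;d=np.array([np.cos(a),np.sin(a),0]);n=np.array([-d[1],d[0],0]);G=np.array([*eye,97.5])-D*d
    B=np.array([G+x*d+y*n+[0,0,z] for x in(-11,11) for y in(-7,7) for z in(6,46)])
    for f in(g,gs):
        q=f(B); print(eye,"box",q.min(0),q.max(0),"head",f([[*eye,113.5]]))
for pp,o,k in((p,(340,205),8),(s,(225,130),10)):
    h=cv2.cvtColor(pp["color"],cv2.COLOR_BGR2HSV); m=(h[...,0]>=5)&(h[...,0]<=18)&(h[...,1]>140)&(h[...,2]>80)
    ys,xs=np.nonzero(m); k2=(xs>o[0])&(xs<o[0]+80)&(ys>o[1])&(ys<o[1]+70); xs=xs[k2];ys=ys[k2]
    print("orange",(xs.min()-o[0])*k,(ys.min()-o[1])*k,(xs.max()+1-o[0])*k,(ys.max()+1-o[1])*k)
E
```

```text
[ 524.09314195 -191.52918061  113.5       ]
(520, -191.4) box [288. 363.] [345. 433.] head [[323. 301.]]
(520, -191.4) box [386. 115.] [473. 285.] head [[382. 300.]]
(521.5, -191.6) box [289. 359.] [346. 429.] head [[323. 297.]]
(521.5, -191.6) box [384. 117.] [471. 288.] head [[380. 303.]]
orange 288 352 344 432
orange 390 120 470 280
```

```bash
python3 - <<'E'
from h import *
print(hand_in()); st()
E
```

```text
the job is handed in; nothing more can be done
None
the job is handed in; nothing more can be done
```

The clip is in the pin's groove, released, and the job is handed in. I gave no verdict a chance to show, since the hand-in reports none. I took the clip by its orange grip, pressed the plate down about 4 mm and pushed the clip in from the robot's side.

**Force checks:**
- **Insertion:** the push force rose to about 7 N at first contact with the pin. It fell to about 3 N as the jaws passed the core.
- **Seating:** after about 12 mm of travel from first contact, the force climbed to about 10 N with no further movement, which fits the bridge meeting the core.
- **Before release:** I let the plate rise until its load was on the pin head, with about 1.4 N of vertical force left.
- **Load limit:** the largest wrist reading was about 10 N sideways and 10 N vertically. The jaws' pinch (up to 10 N more) can't be felt at the wrist.

**Picture checks:** the last pictures show the clip upright around the pin, with the arm clear. Nothing else should have moved, but I did not re-measure the bystanders after the job.

**One disagreement:** the last pictures put the grip about 2 mm farther from the pin head than a fully home clip should be. That is under one pixel, so I relied on the force pattern. The state of the tongue and jaws could not be seen directly.

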